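Reset the laser interlock under its push-latch cover

TASK

Reset the interlock in the box with the yellow cover: press the cover down and let go so that it pops open, push the green button under it right down and let it come back, then push the cover down shut until it latches and stays shut by itself. Press gently and without haste, with the fingertips, and do not grip or lift anything; leave the boxes where they stand, the blue cover shut and the other things on the table undisturbed.

Things in the scene. Friction and masses are not known exactly. Their poses are not given: they have to be found in the camera images.
- yellow_box: Grey interlock box standing loose on four feet, 120 (x) x 110 (y) x 56 (z) mm, 2 kg; origin at the centre of its underside, x axis from the front to the hinge side. The cover closes a well in its top, 74 mm wide in y, from x = -42 to +42 mm. Rims at the sides and behind the hinge are 56 mm high, the rim before the cover's free edge 49 mm.
- yellow_hinge (a point): Point midway along the hinge axis of the yellow cover, 40 mm behind the box's centre, 54 mm above its underside; the axis runs along this frame's y, and the frame's axes are the box's. The cover is a plate 80 mm long from here to its free edge (towards the box's -x, the robot), 72 mm wide and 4 mm thick, its middle plane through the hinge.
- yellow_cover (a joint): Angle of the yellow cover (rad): 0 latched level, 1.9 wide open, leaning back away from the robot, -0.10 at its stop. Push-push latch: press the shut cover to the stop (beyond -0.07) and let go, and a spring swings it wide open within 2 s (keep out of its way); swing it down to the stop and let go, and it latches at 0. Spring 1 N at the free edge, latch 2 N more below 0.3: there go under 50 mm/s.
- yellow_press (a point): White ring on the outer face of the yellow cover: the point to press, 66 mm from the hinge and 14 mm from the free edge. It moves with the cover; its z axis is the outer face's normal.
- yellow_button (a joint): Travel of the green button in the box with the yellow cover (m): 0 up, 0.006 fully down; it springs back. Fully down takes about 5 N.
- yellow_button_top (a point): Centre of the top of the green button under the yellow cover, 24 mm in diameter; 36 mm from the hinge axis towards the free edge, 46 mm above the box's underside, so 10 mm below the side rims.
- blue_box: The other interlock box, the same in all but its blue cover; origin as for the yellow one. To be left alone.
- blue_cover (a joint): Angle of the blue cover (rad), 0 latched shut. It must stay shut.
- hex_keys: Set of hex keys in a red holder beside a black cap, 92 x 77 x 37 mm, loose; origin at the centre of its underside. Bystander.
- ir_viewer: Black infrared viewer with a pistol grip, lying on its side, 129 x 157 x 54 mm, loose; origin at the centre of its underside. Bystander.
- clamp_fork: Grey steel clamping fork, 24 x 60 x 8 mm, loose; origin at the centre of its underside. Bystander.
- driver: Ball driver with a blue handle, 17 x 185 x 16 mm, lying loose; origin at the centre of its underside. Bystander.

How it is judged:
By the outcome, as a careful person would: the job done as asked, in the order asked, and still so for the second after the job is handed in, with the robot touching nothing.
It also fails if it takes over 54 s, if anything falls off the work surface, if the arm or the gripper's body presses on something with over 40 N, if the wrist force passes 120 N, or if a joint passes its speed limit or range.

ROBOT

A 7-joint arm with a two-finger parallel gripper is mounted at the origin on a cart in front of the work surface, level with it; the furniture and walls round the work are solid. World frame = base frame: x ahead of the robot, y to its left, z up, the work surface at z = 0. Lengths are in m, angles in rad, forces in N, time in s.
With the tool pointing down it reaches from about 0.35 to 0.9 m from the base axis. Payload 19.9 kg.
Tool frame: the origin (TCP) lies between the finger pads; the fingertips stand 19 mm ahead of it and the grasp point (between the pads) is the TCP; z points along the fingers, y is the line along which they close (so a half turn about z gives the same grasp; the last joint's range is limited). The gripper opens to 94 mm and grips with 3 to 60 N. Pads are 16 mm wide; open, the fingers measure 119 mm over their backs; the gripper's body (75 mm by 177 mm) begins 78 mm behind the grasp point.
Start: joints at [1.24, 0.417, -0.01, 1.614, 0.005, 1.111, -0.053], TCP at [0.179, -0.599, 0.224] pointing down, gripper open.
Joint ranges: [-2.81, 2.81], [-0.39, 2.02], [-1.27, 1.25], [0.06, 2.57], [-1.19, 4.33], [0.19, 2], [-2.82, 2.82]. Speed limits (rad/s): [1.89, 1.89, 2.39, 2.39, 3.01, 3.01, 3.01].

INTERFACE

Orientations are given as a 3x3 rotation matrix whose columns are the frame's x, y, z axes.
In Python, from rig import robot gives the robot as it stands. Calls block until the motion is done:
- robot.move_ptp(position, orientation): joint-space move of the TCP to a pose.
- robot.move_linear(position, velocity=0.15, frame=None, threshold=None): straight line of the TCP; frame=None keeps the orientation; velocity is the mean speed in m/s. With threshold (N) it stops when the force on the tool has changed by that much, and returns True; else False.
- robot.goto_joints(angles): joint-space move.
- robot.gripper_to(opening): finger opening in m; the grip force is fixed at half the most; returns when the fingers have stopped.
- robot.pause(seconds).
- robot.ik(position, orientation): joint angles nearest the present ones, or None.
- robot.get_state(): the state.
- robot.grab_frame(name): name is "scene" or "top" or "wrist"; returns the picture (420x560x3 uint8, red, green, blue); there is no depth.
- robot.camera_info(name): a dict with "fx", "fy", "cx", "cy" (pixels), "dist" ([k1, k2, p1, p2, k3] as OpenCV has them; the pictures are not rectified), "rvec" (rotation vector, rad) and "tvec" (3), from world to camera coordinates, as OpenCV has them. Camera axes: x right, y down, z forward; pixel columns grow to the right and rows downward; lengths in m; the calibration is good to about 2 mm. A picture is of the moment at which its call begins: read the wrist's pose just before it. camera_info takes no time and is no camera call; for the wrist camera it gives the pose at the moment of the call.
A pose or a line that the arm cannot do raises robot.PlanningError and nothing moves.
- robot.sign_off(): hands the job in; it is judged then, once.
The state is a dict: "time": time; "qpos": joint angles; "joint_vel": joint speeds; "effort": joint torques, N m; "ee_pos": TCP position; "tool_rot": TCP orientation; "force": force on the tool from outside, world axes, zero at the start; "moment": the same for the moment, N m; "opening": finger opening in m; "grasp_force": force on a finger pad.
Only numpy, scipy, OpenCV 4.12 (cv2) and the standard library are available. Lean on these libraries where they do the work, as an engineer would, in place of code of your own. Each camera call takes 0.05 s, during which the arm holds its last target. There are 200 camera calls.

## Working session

There is one attempt and no reset: what is moved stays moved. The work goes in short steps, each a Python script; the robot and the scene stay as the last script left them, time stands still between calls to the robot, and variables do not carry over. Pictures are saved under pics/ and viewed, at most 10 in all, crops included, and the job is handed in when it is done.

```bash
mkdir -p pics; ls
python3 - <<'E'
from rig import robot
import cv2
for n in ("scene","top"):
    cv2.imwrite(f"pics/{n}0.png",robot.grab_frame(n)[:,:,::-1])
    print(robot.camera_info(n))
s=robot.get_state();print(s["time"],s["ee_pos"],s["tool_rot"],s["opening"])
E
```

```text
pics
{'fx': 451.58036912734275, 'fy': 451.58036912734275, 'cx': 287.24057862390197, 'cy': 216.27467605661158, 'dist': array([-0.00714268,  0.        ,  0.        ,  0.        ,  0.        ]), 'rvec': array([ 1.95529272, -0.95373005,  0.50162008]), 'tvec': array([-0.33901941,  0.28100085,  0.61762205])}
{'fx': 499.92363552829073, 'fy': 499.92363552829073, 'cx': 278.1884508261796, 'cy': 198.97119370570454, 'dist': array([-0.0427934,  0.       ,  0.       ,  0.       ,  0.       ]), 'rvec': array([ 2.14267063, -2.15266183,  0.1994522 ]), 'tvec': array([-0.0091809 ,  0.52790537,  1.11266253])}
0.1 [ 0.17851274 -0.59866778  0.22392642] [[ 9.58298877e-01  2.85767632e-01 -3.50447509e-04]
 [ 2.85767839e-01 -9.58298414e-01  9.44060670e-04]
 [-6.60513102e-05 -1.00483891e-03 -9.99999493e-01]] 0.09354046698253686
```

View pics/scene0.png

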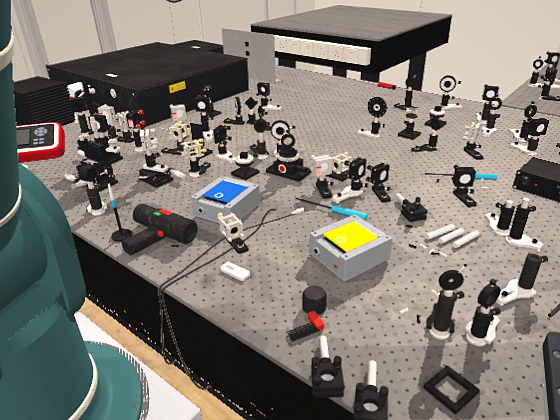

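View pics/top0.png

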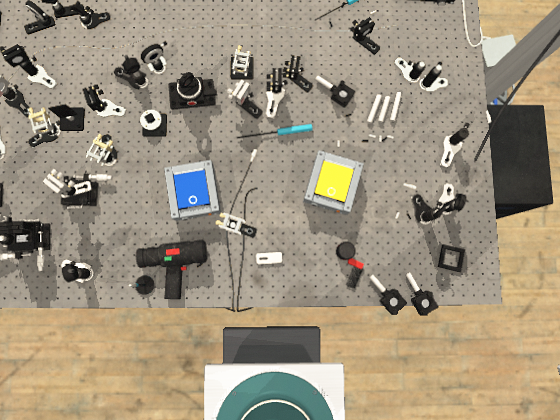

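The top view shows the yellow cover centred near (334,181) with its ring at (331,199). The blue box is near (192,190) and the hex keys near (350,262). The scene view agrees, with yellow at (350,238). Next I fit the box pose to both views.

```bash
cat > h.py <<'E'
import numpy as np, cv2
from scipy.optimize import least_squares
from rig import robot
def proj(ci,P):
    K=np.array([[ci["fx"],0,ci["cx"]],[0,ci["fy"],ci["cy"]],[0,0,1]])
    return cv2.projectPoints(np.float64(P),ci["rvec"],ci["tvec"],K,ci["dist"])[0][:,0]
def yellow(img):
    h=cv2.cvtColor(img,cv2.COLOR_RGB2HSV)
    m=cv2.inRange(h,(22,120,90),(38,255,255))
    n,l,st,c=cv2.connectedComponentsWithStats(m)
    i=1+np.argmax(st[1:,4]); m=(l==i).astype(np.uint8)
    cs,_=cv2.findContours(m,cv2.RETR_EXTERNAL,cv2.CHAIN_APPROX_NONE)
    return max(cs,key=cv2.contourArea)
def pose(p,P):
    c,s=np.cos(p[2]),np.sin(p[2]);P=np.float64(P)
    return np.c_[p[0]+c*P[:,0]-s*P[:,1],p[1]+s*P[:,0]+c*P[:,1],P[:,2]]
Q=[[-.04,-.036,.056],[-.04,.036,.056],[.04,.036,.056],[.04,-.036,.056]]
def fit(views,p0):
    def res(p):
        r=[]
        for ci,ct in views:
            q=proj(ci,pose(p,Q)).astype(np.float32).reshape(-1,1,2)
            r+= [cv2.pointPolygonTest(q,(float(x),float(y)),True)-.4 for x,y in ct[:,0]]
        return r
    return least_squares(res,p0,diff_step=1e-4,x_scale=[.01,.01,.1],loss="soft_l1")
E
python3 - <<'E'
from h import *
V={n:(robot.camera_info(n),yellow(robot.grab_frame(n))) for n in("top","scene")}
for k in (["top"],["scene"],["top","scene"]):
    f=fit([V[n] for n in k],[.55,-.15,-.1]); print(k,f.x,f.cost,np.sqrt(np.mean(f.fun**2)))
print(proj(V["top"][0],pose(f.x,[[-.026,0,.056]])))
s=robot.get_state();print(s["qpos"])
p=f.x;R=lambda a:np.array([[np.cos(a),np.sin(a),0],[np.sin(a),-np.cos(a),0],[0,0,-1.]])
for a in (p[2],p[2]+np.pi/2,p[2]-np.pi/2): print(robot.ik([p[0],p[1],.25],R(a)))
E
```

```text
['top'] [ 0.56776833 -0.13925051 -0.29635298] 6.34045103775565 0.33020566096280246
['scene'] [ 0.56464484 -0.14036202 -0.29703885] 4.922068495103283 0.30899994046701357
['top', 'scene'] [ 0.56665138 -0.13969649 -0.29836966] 30.401927964101738 0.5476049179163243
[[330.68609747 191.92119476]]
[ 1.23950004  0.41777924 -0.01030594  1.61391677  0.00466829  1.11069683
 -0.05299487]
[ 0.42329496  0.33512612 -0.29438419  1.68340421  0.10528475  1.13860112
 -1.76897166]
[ 0.62296115  0.36863295 -0.55325459  1.67656478  0.2084291   1.15562094
 -0.28317406]
[ 0.97608531  0.53228333 -1.08330999  1.66600827  0.49272396  1.24659045
  2.63070589]
```

Run:
```python
from h import *
p=[.5667,-.1397,-.298]
o=[]
for n,(x,y) in (("top",(334,181)),("scene",(350,245))):
    im=robot.grab_frame(n)[:,:,::-1].copy(); ci=robot.camera_info(n)
    S=6;c=cv2.resize(im[y-45:y+45,x-45:x+45],None,fx=S,fy=S,interpolation=cv2.INTER_CUBIC)[:, :]
    for pts in (Q,[[-.06,-.055,.056],[-.06,.055,.056],[.06,.055,.056],[.06,-.055,.056]]):
        q=((proj(ci,pose(p,pts))-[x-45,y-45]+.5)*S).astype(int)
        cv2.polylines(c,[q],True,(255,0,255),1)
    q=((proj(ci,pose(p,[[-.026,0,.056]]))-[x-45,y-45]+.5)*S).astype(int)[0]
    cv2.circle(c,tuple(int(v) for v in q),5,(0,0,255),1)
    o.append(c[:, :])
cv2.imwrite("pics/fit.png",cv2.resize(np.hstack(o),(800,400)))
```

```text
(no output)
```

View pics/fit.png

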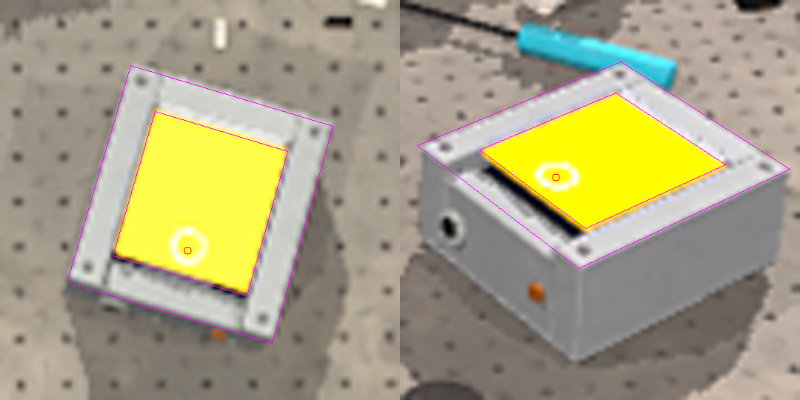

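The fit overlays exactly in both views, and the ring prediction is right. I'll now close the fingers, approach and do the first press, then retreat towards the robot.

```bash
cat >> h.py <<'E'
BP=[.5667,-.1397,-.298]
_a=BP[2]; R=np.array([[np.cos(_a),np.sin(_a),0],[np.sin(_a),-np.cos(_a),0],[0,0,-1.]])
def W(x,z,y=0): return pose(BP,[[x,y,z+.019]])[0]   # fingertip at box x, height z
def L(x,z,v=.15,th=None): return robot.move_linear(W(x,z),velocity=v,frame=R,threshold=th)
def rep(t):
    s=robot.get_state();d=s["ee_pos"]-[BP[0],BP[1],.019];c,sn=np.cos(_a),np.sin(_a)
    print(t,"t%.2f box x%.4f y%.4f tipz%.4f"%(s["time"],c*d[0]+sn*d[1],-sn*d[0]+c*d[1],d[2]),"F",s["force"].round(2),"op",round(s["opening"],4))
E
python3 - <<'E'
from h import *
s=robot.get_state()
robot.move_linear(s["ee_pos"]+[0,0,.08],velocity=.2)
robot.gripper_to(0.0); rep("closed")
robot.move_ptp(W(-.026,.2),R); rep("above")
L(-.026,.075,.12); rep("near")
hit=L(-.026,.042,.015,8); rep(hit)
L(-.09,.085,.3); rep("back")
robot.pause(1.5)
o=np.hstack([robot.grab_frame("scene")[160:340,250:450],robot.grab_frame("top")[90:270,240:440]])
cv2.imwrite("pics/open.png",cv2.resize(o[:,:,::-1],(800,360)))
E
```

```text
closed t2.27 box x-0.2362 y-0.5528 tipz0.2852 F [-0.84  0.07 -0.36] op 0.0002
above t4.41 box x-0.0258 y-0.0009 tipz0.2001 F [-0.33 -0.07  0.2 ] op 0.0003
near t5.60 box x-0.0256 y0.0000 tipz0.0756 F [-1.24 -0.37  0.47] op 0.0006
True t7.17 box x-0.0257 y0.0000 tipz0.0488 F [-2.35 -0.48 10.61] op 0.0005
back t7.57 box x-0.0899 y-0.0002 tipz0.0857 F [ 0.91 -1.13  0.1 ] op 0.0002
```

View pics/open.png

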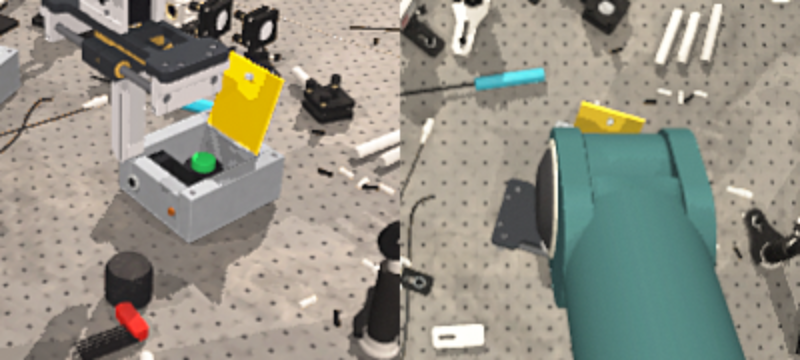

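The cover is wide open, with the green button visible at (203,160) of the crop, and the fingers are clear in front. Next I press the button.

Run:
```python
from h import *
L(-.05,.11,.15); L(.004,.075,.12); robot.pause(.2); rep("above btn")
hit=L(.004,.035,.012,9); rep(hit); robot.pause(.3); rep("hold")
L(.004,.075,.06); rep("up")
```

```text
above btn t10.52 box x0.0038 y-0.0000 tipz0.0755 F [ 0.13  0.08 -0.18] op 0.0005
True t13.05 box x0.0041 y0.0000 tipz0.0402 F [-2.35  0.51  9.29] op 0.0005
hold t13.35 box x0.0041 y0.0000 tipz0.0402 F [-2.19  0.17 10.08] op 0.0005
up t14.09 box x0.0038 y-0.0001 tipz0.0748 F [-0.17  0.03 -0.75] op 0.0004
```

The button bottomed at 10 N and 5.8 mm of travel. Now I swing the cover shut from behind.

Run:
```python
from h import *
L(-.02,.12,.15); L(.0,.19,.2); L(.098,.19,.2); L(.098,.108,.12); rep("behind")
def pt(th):
    c,s=np.cos(th),np.sin(th)
    if th>np.pi/2:
        return .04-.08*c+.002*s+.008, .108+.010*(1.9-th)/(1.9-np.pi/2)
    r=.064+.008*(np.pi/2-th)/(np.pi/2-.25)
    return .04-r*c+.002*s+.008, .054+r*s+.002*c
for th in [1.85,1.7,1.57,1.4,1.2,1.0,.8,.6,.45,.3]:
    x,z=pt(th); h=L(x,z,.06,15); rep("%.2f %s"%(th,h))
    if h: break
cv2.imwrite("pics/swing.png",cv2.resize(robot.grab_frame("scene")[160:340,250:450,::-1],(600,540)))
```

```text
behind t16.57 box x0.0984 y0.0001 tipz0.1089 F [ 0.14 -1.22  0.7 ] op 0.0003
1.85 False t17.16 box x0.0722 y-0.0000 tipz0.1099 F [-0.43 -0.16  0.66] op 0.0007
1.70 False t17.52 box x0.0602 y0.0000 tipz0.1144 F [-0.52  0.25  0.62] op 0.0003
1.57 False t17.85 box x0.0498 y0.0000 tipz0.1183 F [ 1.59 -0.28  0.69] op 0.0002
1.40 False t18.18 box x0.0386 y-0.0000 tipz0.1185 F [ 0.11 -0.03 -0.13] op 0.0006
1.20 False t18.55 box x0.0257 y-0.0000 tipz0.1165 F [0.08 0.81 0.22] op 0.0006
1.00 False t18.93 box x0.0129 y-0.0000 tipz0.1118 F [ 1.19 -0.51  0.11] op 0.0006
0.80 False t19.30 box x0.0012 y-0.0000 tipz0.1045 F [-0.12 -0.08  0.85] op 0.0005
0.60 False t19.68 box x-0.0089 y-0.0000 tipz0.0949 F [ 0.56 -0.5   0.64] op 0.0006
0.45 False t20.01 box x-0.0153 y-0.0000 tipz0.0863 F [-0.07  0.64  0.74] op 0.0002
0.30 False t20.33 box x-0.0203 y-0.0000 tipz0.0767 F [-1.3  -0.15  0.26] op 0.0006
```

View pics/swing.png

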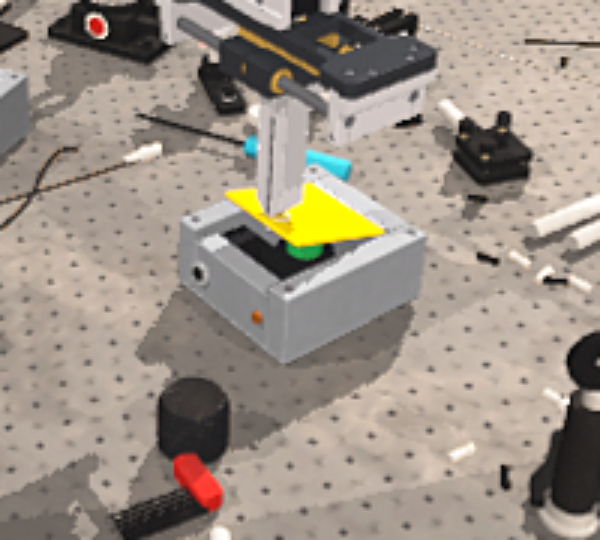

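The cover is held by the fingertips on the ring at about 0.3 rad, near (275,220), and the button is up. I press slowly to the stop, then lift.

Run:
```python
from h import *
L(-.025,.060,.03,15); rep("mid")
h=L(-.026,.042,.015,8); rep(h); robot.pause(.3); rep("hold")
L(-.026,.075,.03); L(-.05,.2,.2); rep("up")
robot.move_ptp(W(-.22,.22),R)
robot.pause(.5); rep("away")
o=np.hstack([robot.grab_frame("scene")[160:340,150:450],robot.grab_frame("top")[90:270,140:440]])
cv2.imwrite("pics/shut.png",cv2.resize(o[:,:,::-1],(800,240)))
for n in("scene","top"):
    try: print(n,fit([(robot.camera_info(n),yellow(robot.grab_frame(n)))],BP).x)
    except Exception as e: print(e)
```

```text
mid t20.76 box x-0.0217 y0.0000 tipz0.0698 F [-0.45 -0.47  2.68] op 0.0003
True t22.10 box x-0.0244 y0.0000 tipz0.0486 F [-2.31  0.13 11.64] op 0.0007
hold t22.40 box x-0.0243 y0.0000 tipz0.0488 F [-1.99  0.85 10.66] op 0.0002
up t24.23 box x-0.0504 y-0.0001 tipz0.1991 F [ 0.63 -0.09  0.04] op 0.0004
away t25.44 box x-0.2199 y0.0000 tipz0.2199 F [-0.09 -0.34  0.93] op 0.0006
scene [ 0.56465178 -0.14031662 -0.2968441 ]
top [ 0.56779879 -0.1392278  -0.29420041]
```

View pics/shut.png

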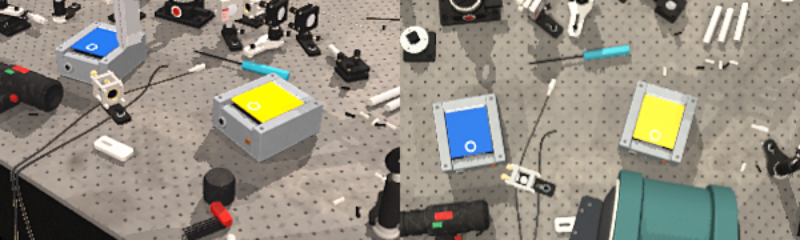

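The yellow cover is shut and level, the fit matches the one before, and the blue cover is still shut. Both boxes stand where they were.

```bash
python3 -c "
from rig import robot
print(robot.sign_off())"
```

```text
the job is handed in; nothing more can be done
None
```

The interlock is reset and the job is handed in: the yellow cover popped open, the green button went right down and came back, and the cover is latched shut again, with the boxes unmoved, the blue cover shut and nothing else seen disturbed.

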